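Refit the stereo microscope head on its indexed post

TASK

Put the microscope head back on its stand: lift it by its bar, lower its sleeve squarely over the post, and turn it gently about the post until the collar's pin slips into the slot under the sleeve and the head sits fully down on the collar. Never drop, jam or force it on the stand, let go when it is home, and leave everything else where it is.

Things in the scene. Friction and masses are not known exactly. Their poses are not given: they have to be found in the camera images.
- head: Microscope head, 0.40 kg, loose, upright on the bench: grey square sleeve (56 x 56 mm, 60 high) with a vertical through bore of 21.8 mm; a bare bar runs from it along the head's -x to a lens pod with two black eyepieces, far end 180 mm from the bore. Origin on the bore axis at the flat underside (level with the pod's); z up along the bore. Highest point 92 mm.
- slot (a point): Point in the head's underside, 22 mm from the bore axis along the head's -x: middle of a radial slot under the sleeve's front wall (below the bar), 10 mm wide, 14 mm deep, from the bore out to the front face. It takes the collar's pin. Axes as the head's.
- bar_grip (a point): Where to grip the head: on its aluminium bar, 55 mm from the bore axis along the head's -x, 52 mm above its underside. The bar is 20 mm thick (head's y), 36 mm tall (34 to 70 mm above the underside) and bare for 75 mm of its length; the head's parts beside the grip are at most 80 mm above the underside. Axes as the head's. The centre of mass lies 45 mm from the bore along -x.
- stand: Microscope stand, fixed: grey base box 200 x 140 mm, 40 mm high, with a polished steel post, 20 mm in diameter, upright near its rear end. Origin on the post's axis at bench level; z up, -x from the post towards the round light window. The base reaches 150 mm from the post along -x, 50 mm along +x. A dark steel collar, 60 mm in diameter, is clamped round the post.
- post_top (a point): Centre of the post's top end, 200 mm above the bench; the last 8 mm taper from 20 mm to 12 mm in diameter. The sleeve's bore has 0.9 mm of play all round on the post.
- collar_top (a point): On the post's axis level with the collar's flat top, 95 mm above the bench: the seated head's origin belongs here. A pin (8 mm diameter, 12 mm high, 22 mm from the axis) stands on the collar, 9 to 69 degrees from the stand's -x, counter-clockwise seen from above: not in the readings, see or feel for it. Slot within about 3 degrees of it: the head drops home; else it rests on the pin, 12 mm high.
- rack: Bystander: blue test-tube rack with white-capped tubes, 160 x 85 mm, 84 mm high, loose; origin under its centre. Rack and head stand on opposite sides of the stand, either way round.
- dish: Bystander: glass dish, 80 mm wide, 14 mm high, loose, on the stand's light window 95 mm from the post along the stand's -x; origin under its centre.
- jar: Bystander: amber jar with white cap, 48 mm wide, 90 mm high; origin under its centre.
- beaker: Bystander: glass beaker, 68 mm wide, 90 mm high; origin under its centre.
- slidebox: Bystander: grey slide box 100 x 75 x 32 mm; origin under its centre.
- forceps: Bystander: steel forceps about 130 mm long, 10 mm high, lying flat; origin at their middle.

How it is judged:
By the outcome, as a careful person would: the job done as asked, in the order asked, and still so for the second after the job is handed in, with the robot touching nothing.
It also fails if it takes over 72 s, if anything falls off the work surface, if the arm or the gripper's body presses on something with over 40 N, if the wrist force passes 120 N, or if a joint passes its speed limit or range.

ROBOT

A 6-joint arm with a two-finger parallel gripper is mounted at the origin on the work surface. World frame = base frame: x ahead of the robot, y to its left, z up, the work surface at z = 0. Lengths are in m, angles in rad, forces in N, time in s.
With the tool pointing down it reaches from about 0.325 to 0.875 m from the base axis. Payload 4.4 kg.
Tool frame: the origin (TCP) lies on the centre line of the jaws, within the pads' length; the fingertips stand 22 mm ahead of it and the grasp point (between the pads) lies 3 mm ahead of it; z points along the fingers, y is the direction in which the jaws open and shut (so a half turn about z gives the same grasp; the last joint's range is limited). The gripper opens to 85 mm and grips with 20 to 120 N. Pads are 22 mm wide; open, the fingers measure 114 mm over their backs; the gripper's body (76 mm by 85 mm) begins 54 mm behind the grasp point. The pads swing forward as they close: fully open they stand 13 mm farther back than shut.
Start: joints at [1.187, 0.207, 1.542, -0, 1.393, -0.15], TCP at [0.133, 0.559, 0.225] pointing down, gripper open.
Joint ranges: [-2.73, 2.73], [-0.86, 2.22], [0.23, 2.46], [-1.11, 4.25], [0.08, 2.63], [-2.82, 2.82]. Speed limits (rad/s): [2.79, 2.79, 3.14, 3.14, 3.14, 3.14].

INTERFACE

Orientations are given as a unit quaternion [x, y, z, w].
In Python, from plant import manip gives the robot as it stands. Calls block until the motion is done:
- manip.reach(position, orientation): joint-space move of the TCP to a pose.
- manip.line_to(position, rate=0.15, frame=None, guard=None): straight line of the TCP; frame=None keeps the orientation; rate is the mean speed in m/s. With guard (N) it stops when the force on the tool has changed by that much, and returns True; else False.
- manip.movej(angles): joint-space move.
- manip.ungrasp() and manip.clamp(effort=None): open the fingers fully, or close them until they stop; effort is the grip in N (None keeps the last).
- manip.hold(seconds).
- manip.ik(position, orientation): joint angles nearest the present ones, or None.
- manip.read_state(): the state.
- manip.get_image(name): name is "side" or "top" or "wrist"; returns the picture (400x640x3 uint8, red, green, blue); there is no depth.
- manip.get_calibration(name): a dict with "K" (3x3 intrinsics, pixels), "k1" (the pictures are not rectified: a ray, as slopes to the right and down, at radius r is drawn at 1 + k1 r^2 times it, then the intrinsics apply), "world_from_camera" (4x4, takes a point from camera to world coordinates); the wrist camera has in their place "hand_eye" (4x4, takes a point from camera to tool coordinates, whose origin is the TCP and whose axes are the flange's). Camera axes: x right, y up, looking along -z (the intrinsics and any distortion apply to the point x, -y, -z); pixel columns grow to the right and rows downward; lengths in m; the calibration is good to about 2 mm. A picture is of the moment at which its call begins: read the wrist's pose just before it. get_calibration takes no time and is no camera call.
A pose or a line that the arm cannot do raises manip.PlanningError and nothing moves.
- manip.job_done(): hands the job in, once; it reports no verdict.
The state is a dict: "time": time; "qpos": joint angles; "joint_vel": joint speeds; "joint_efforts": joint torques, N m; "tcp_pos": TCP position; "tcp_rot": TCP orientation; "contact_force": force on the tool from outside, world axes, zero at the start; "ft_torque": the same for the moment, N m; "opening": opening from 0.0 (shut) to 1.0 (fully open).
Only numpy, scipy, OpenCV 4.12 (cv2) and the standard library are available. Lean on these libraries where they do the work, as an engineer would, in place of code of your own. Each camera call takes 0.05 s, during which the arm holds its last target. There are 200 camera calls.

## Working session

There is one attempt and no reset: what is moved stays moved. The work goes in short steps, each a Python script; the robot and the scene stay as the last script left them, time stands still between calls to the robot, and variables do not carry over. Pictures are saved under pics/ and viewed, about 8 in all and at most 12, crops included, and the job is handed in when it is done.

```bash
mkdir -p pics; ls
cat > h.py <<'E'
import numpy as np, cv2
from plant import manip
from scipy.spatial.transform import Rotation as R
def snap(n,f):
    s=manip.read_state(); im=manip.get_image(n)
    cv2.imwrite('pics/'+f+'.png',im[:,:,::-1]); return s,im
def cam(n,s=None):
    c=manip.get_calibration(n)
    if n=='wrist':
        T=np.eye(4);T[:3,:3]=R.from_quat(s['tcp_rot']).as_matrix();T[:3,3]=s['tcp_pos']
        W=T@np.array(c['hand_eye'])
    else: W=np.array(c['world_from_camera'])
    return np.array(c['K']),float(c['k1']),W
def ray(n,uv,s=None):
    K,k1,W=cam(n,s)
    p=cv2.undistortPoints(np.array([[uv]],float),K,np.array([k1,0,0,0.]))[0,0]
    return W[:3,3],W[:3,:3]@np.array([p[0],-p[1],-1])
def onz(n,uv,z,s=None):
    o,d=ray(n,uv,s); return o+d*(z-o[2])/d[2]
def proj(n,P,s=None):
    K,k1,W=cam(n,s); q=np.linalg.inv(W)@np.append(P,1); x,y=q[0]/-q[2],-q[1]/-q[2]
    f=1+k1*(x*x+y*y); return np.array([K[0,0]*x*f+K[0,2],K[1,1]*y*f+K[1,2]])
def down(yaw): # tool z down, jaw axis y at world angle yaw
    y=np.array([np.cos(yaw),np.sin(yaw),0]);z=np.array([0,0,-1.]);x=np.cross(y,z)
    return R.from_matrix(np.c_[x,y,z]).as_quat()
E
python3 - <<'E'
from h import *
for n in('top','side'):
    snap(n,n+'0'); K,k,W=cam(n); print(n,K[0,0],k,W[:3].round(3).tolist())
s=manip.read_state();print(s)
print(manip.get_calibration('wrist'))
E
```

```text
pics
top 497.32156079562986 -0.08636684403124854 [[0.012, 0.999, -0.042, 0.569], [-1.0, 0.013, 0.014, 0.008], [0.015, 0.041, 0.999, 1.412]]
side 445.9551754487833 -0.12357906982367338 [[-0.965, 0.142, -0.219, 0.403], [-0.261, -0.514, 0.817, 0.807], [0.003, 0.846, 0.533, 0.672]]
{'time': 0.1, 'qpos': array([ 1.18653622e+00,  2.07370646e-01,  1.54282044e+00, -1.70633214e-05,
        1.39351020e+00, -1.50487600e-01]), 'joint_vel': array([ 1.24384253e-04, -3.06121976e-03, -3.75206327e-03, -4.46993011e-05,
        6.72970519e-04,  1.11213881e-03]), 'joint_efforts': array([-1.33055695e-03, -3.84091115e+01, -2.92550075e+01, -2.72213792e-04,
        4.85516677e-03, -6.63747414e-06]), 'tcp_pos': array([0.13294058, 0.55869705, 0.2237171 ]), 'tcp_rot': array([ 1.16618709e-01,  9.93176200e-01, -1.01907206e-03, -2.70451677e-04]), 'contact_force': array([ 0.31696278,  0.03209607, -0.50688249]), 'ft_torque': array([-0.04364468, -0.0622235 , -0.03736057]), 'opening': 1.0004966440181984}
{'K': array([[349.2873154 ,   0.        , 322.47447281],
       [  0.        , 349.2873154 , 204.43653159],
       [  0.        ,   0.        ,   1.        ]]), 'k1': -0.0051400385919173775, 'hand_eye': array([[ 3.46998646e-04,  9.59963125e-01,  2.80126184e-01,
         7.04354344e-02],
       [ 9.99999720e-01, -1.47483568e-04, -7.33311533e-04,
        -4.59124417e-04],
       [-6.62638021e-04,  2.80126360e-01, -9.59962907e-01,
        -1.50612026e-01],
       [ 0.00000000e+00,  0.00000000e+00,  0.00000000e+00,
         1.00000000e+00]])}
```

View pics/top0.png

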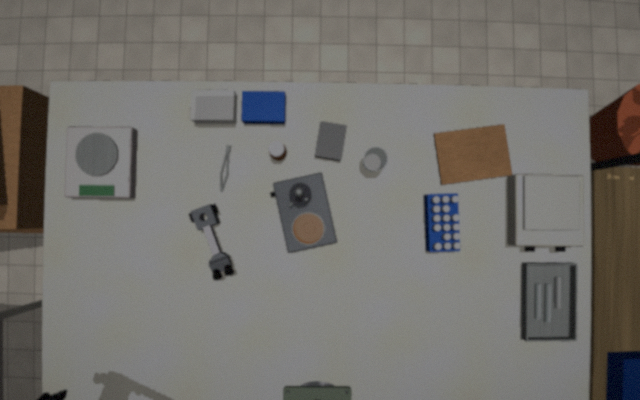

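View pics/side0.png

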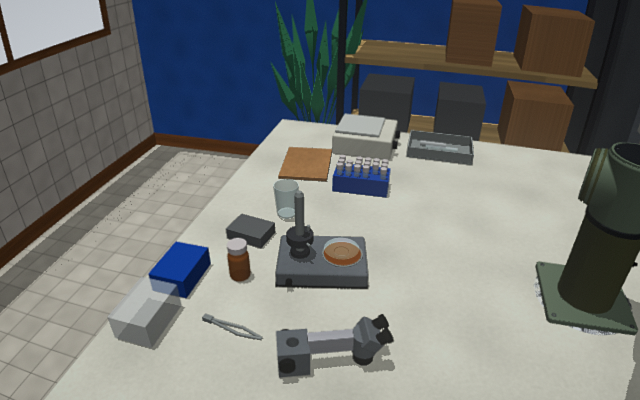

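The top view shows the head sleeve and bore near (207,213) and the pod near (222,265). The base corners are near (272,182), (322,172), (337,242) and (289,252). The side view shows the collar on the post near (300,240). The head is on the robot's left (+y).

Run:
```python
from h import *
b=onz('top',(207,213),.06);p=onz('top',(221,264),.06);print('bore',b,'pod',p)
c=[onz('top',u,.04) for u in [(272,182),(322,172),(337,242),(289,252)]]
print(np.round(c,3)); a=(c[2]+c[3]-c[0]-c[1]);a/=np.linalg.norm(a)
m=(c[0]+c[1])/2;print('stand -x yaw',np.arctan2(a[1],a[0]),'post',m+.05*a, 'side axis pix?',proj('side',m+.05*a+[0,0,.16]))
hx=p-b;yaw=np.arctan2(hx[1],hx[0]);print('head -x yaw',yaw)
s=manip.read_state();q=R.from_quat(s['tcp_rot']).as_matrix();print(q.round(2))
# view head: jaws axis perpendicular to bar
g=b+.055*hx/np.linalg.norm(hx)
for t in(yaw+np.pi/2,yaw-np.pi/2):
    print(manip.ik([g[0],g[1],.26],down(t)))
```

```text
bore [0.57950001 0.30705835 0.06      ] pod [0.44166209 0.26629108 0.06      ]
[[ 0.668  0.133  0.04 ]
 [ 0.697 -0.005  0.04 ]
 [ 0.504 -0.049  0.04 ]
 [ 0.475  0.083  0.04 ]]
stand -x yaw -2.90337631378742 post [0.63387351 0.05228162 0.04      ] side axis pix? [299.79258222 191.06284613]
head -x yaw -2.854028108935133
[[-0.97  0.23 -0.  ]
 [ 0.23  0.97 -0.  ]
 [ 0.   -0.   -1.  ]]
[ 3.61699528e-01  2.39056962e-01  1.42918534e+00 -4.44089210e-16
  1.47335035e+00  1.64493131e+00]
[ 3.61699528e-01  2.39056962e-01  1.42918534e+00 -4.44089210e-16
  1.47335035e+00 -1.49666134e+00]
```

Run:
```python
from h import *
P=np.array([.634,.052]);d=-2.7
tc=P+.06*np.array([np.cos(d),np.sin(d)])
manip.reach([tc[0],tc[1],.255],down(d-np.pi/2)); manip.hold(.3)
s,im=snap('wrist','stand');np.savez('stand',**{k:s[k] for k in('tcp_pos','tcp_rot')})
print(s['time'],s['qpos'].round(2),[proj('wrist',[P[0],P[1],z],s).round() for z in(.2,.095)])
b=np.array([.5795,.307]);y=-2.854;u=np.array([np.cos(y),np.sin(y)]);g=b+.055*u
manip.reach([*g,.2],down(y+np.pi/2)); manip.hold(.3)
s,im=snap('wrist','head');np.savez('head',**{k:s[k] for k in('tcp_pos','tcp_rot')})
print(s['time'],s['tcp_pos'],[proj('wrist',[*b,z],s).round() for z in(.06,)])
a=cv2.imread('pics/stand.png')
cv2.imwrite('pics/stand_c.png',cv2.resize(a[100:400,170:570],None,fx=2,fy=2,interpolation=cv2.INTER_CUBIC))
```

```text
2.8667 [-0.1   0.2   1.49  0.    1.45 -2.12] [array([323., 306.]), array([323., 244.])]
6.3583 [0.52678521 0.29134069 0.19998695] [array([322., 124.])]
```

View pics/stand_c.png

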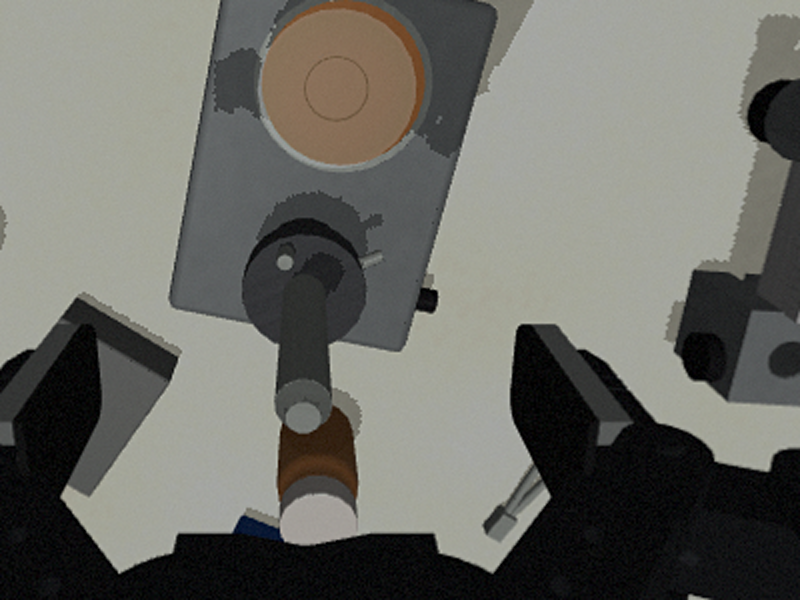

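View pics/head.png

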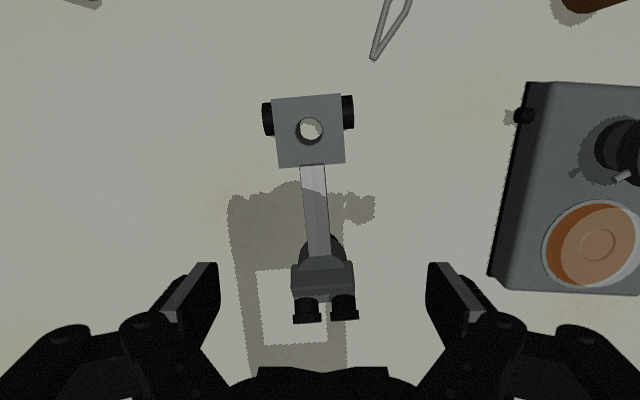

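The stand picture shows the post top at about (321.5,308.5), the collar centre at about (322,244.5) and the pin top at about (312.5,231), all in full-picture pixels. The head picture shows the bore at about (311,128), with the bar running down to the pod, slightly rotated from my estimate.

Run:
```python
from h import *
S=dict(np.load('stand.npz'));H=dict(np.load('head.npz'))
a=cv2.imread('pics/head.png',0);print(a[128,311],a[105,290],a[160,330],a[110,260],a[200,312],a[60,300])
c=a[80:180,255:365]
big=cv2.resize(a[80:190,240:380],None,fx=5,fy=5,interpolation=cv2.INTER_CUBIC)
cv2.imwrite('pics/head_c.png',big)
# sleeve top face
v=int(a[105,290]);m=(abs(a.astype(int)-v)<14).astype(np.uint8);m[:, :255]=0;m[:,360:]=0;m[:80]=0;m[180:]=0
m=cv2.morphologyEx(m,cv2.MORPH_OPEN,np.ones((3,3)))
cs,h=cv2.findContours(m,cv2.RETR_CCOMP,cv2.CHAIN_APPROX_NONE)
for k,q in enumerate(cs):
    if cv2.contourArea(q)>60:
        r=cv2.minAreaRect(q);print('hole' if h[0][k][3]>=0 else 'outer',cv2.contourArea(q),r,onz('wrist',r[0],.06,H))
b=cv2.imread('pics/stand.png',0)
pt=onz('wrist',(321.5,308.5),.2,S);cl=onz('wrist',(322.2,244.5),.095,S);pin=onz('wrist',(312.5,231),.107,S)
print(pt,cl,pin)
for o in(pt,cl):
    d=(pin-o)[:2];print(np.linalg.norm(d),np.arctan2(d[1],d[0]))
```

```text
158 92 94 160 99 157
outer 4558.5 ((308.4193420410156, 130.59649658203125), (69.63371276855469, 69.81156921386719), 84.89783477783203) [0.57137219 0.31585468 0.06      ]
hole 700.5 ((309.0000305175781, 131.00001525878906), (29.698482513427734, 29.698482513427734), 45.0) [0.57119565 0.31531156 0.06      ]
[0.63494254 0.05295897 0.2       ] [0.63271135 0.05230435 0.095     ] [0.61998176 0.0365174  0.107     ]
0.022229482791218166 -2.309074014550755
0.020279793175161414 -2.249388701563438
```

View pics/head_c.png

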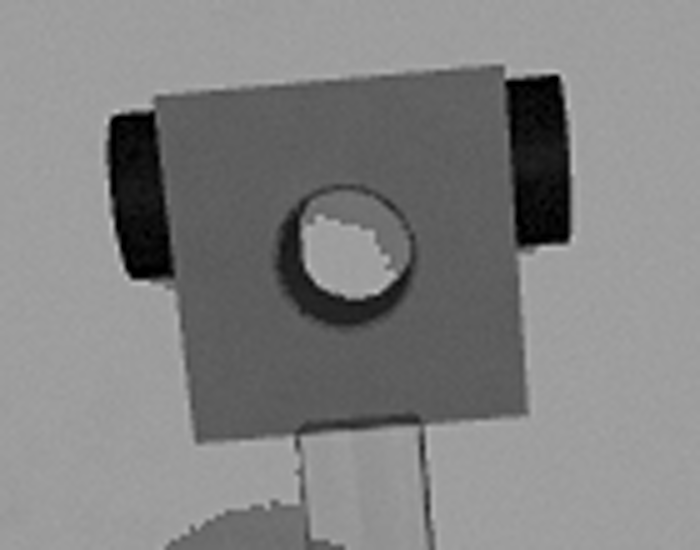

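Run:
```python
from h import *
H=dict(np.load('head.npz'))
f=lambda u:onz('wrist',u,.06,H)[:2]
e1=f((279,168.4))-f((271,99.2)); e2=f((240+525/5,80+412/5))-f((240+503/5,80+66/5)); e=e1+e2
y=np.arctan2(e[1],e[0]);print('yaw',y,[np.arctan2(q[1],q[0]) for q in(e1,e2)],np.linalg.norm(e1),np.linalg.norm(e2))
b=f((309.0,130.8));u=np.array([np.cos(y),np.sin(y)]);g=b+.055*u;print(b,g)
manip.line_to([*g,.13],frame=down(y+np.pi/2))
manip.hold(.2);s,im=snap('wrist','pre')
print('expect bore',proj('wrist',[*b,.06],s),'pod end',proj('wrist',[*(b+.1*u),.06],s))
np.savez('pre',yaw=y,b=b,g=g,**{k:s[k] for k in('tcp_pos','tcp_rot')})
```

```text
yaw -2.7734103237509466 [np.float64(-2.773966608567912), np.float64(-2.7728487996689895)] 0.0559568334205267 0.055434731773592774
[0.57134989 0.31535547] [0.52003582 0.29555986]
expect bore [321.28483566 132.65432703] pod end [321.40037621 277.03366346]
```

View pics/pre.png

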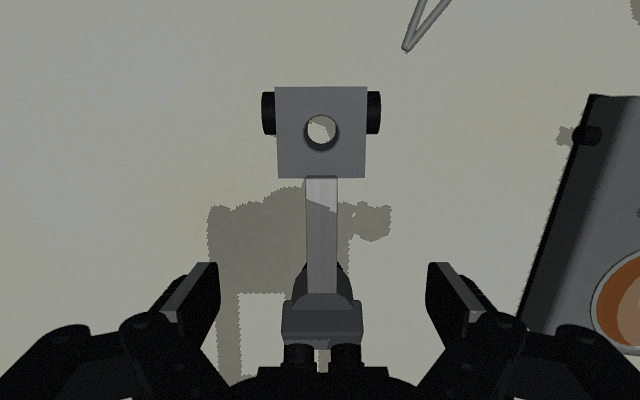

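The picture shows the bore at (321,133), as predicted, with the bar centred between the jaws. Next I grasp and lift.

Run:
```python
from h import *
Z=dict(np.load('pre.npz'));g=Z['g']
print(manip.line_to([*g,.056],rate=.08,guard=8)); 
manip.clamp(60);s=manip.read_state();print(s['opening'],s['tcp_pos'],s['contact_force'])
manip.line_to([*g,.075],rate=.05);manip.hold(.2);s=manip.read_state();print(s['opening'],s['contact_force'],s['ft_torque'])
manip.line_to([*g,.285],rate=.15)
yt=-2.53;u=np.array([np.cos(yt),np.sin(yt)]);l=np.array([-u[1],u[0]])
P=np.array([.634,.0526]);t=P+.055*u-.1*l
print(t); manip.line_to([*t,.285],rate=.15,frame=down(yt+np.pi/2));manip.hold(.4)
s,im=snap('wrist','held');np.savez('held',**{k:s[k] for k in('tcp_pos','tcp_rot')});print(s['time'],s['tcp_pos'],s['qpos'].round(2),s['contact_force'])
print(proj('wrist',[*P,.2],s), proj('wrist',[*(P-.1*l),.29],s))
```

```text
False
0.20891163002842494 [0.52006707 0.2959383  0.05641665] [-1.98092233  1.30365187  1.92877418]
0.21263550683070054 [ 0.04787273 -0.85674463 -4.19701421] [0.01597572 0.02575201 0.00442302]
[0.53155238 0.10289399]
13.0917 [0.53151516 0.10316633 0.28499168] [0.03 0.09 1.55 0.   1.5  0.99] [-0.31288797 -1.27105895 -4.89966791]
[472.92494178 128.8022261 ] [321.32614527 143.8755841 ]
```

View pics/held.png

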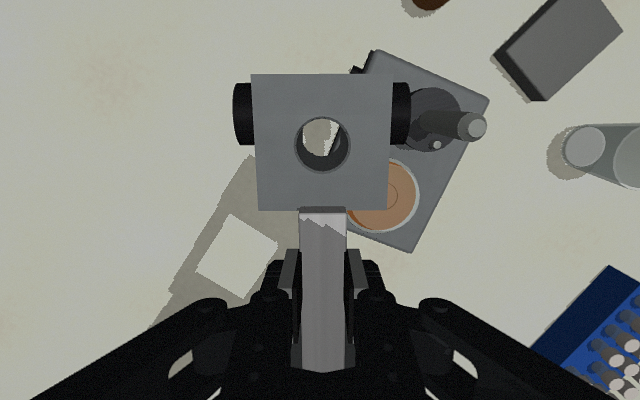

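The held picture shows the sleeve face spanning about (251,75) to (391,211), the bore near (322,144), the post top near (478,127) and the pin near (437,145). I'll refine these numerically.

Run:
```python
from h import *
S=dict(np.load('held.npz'));a=cv2.imread('pics/held.png',0);print(a[100,280],a[127,478],a[127,460],a[145,437],a[144,322])
def cont(m,lab,z,amin,box):
    k=np.zeros_like(m);x0,x1,y0,y1=box;k[y0:y1,x0:x1]=m[y0:y1,x0:x1]
    cs,h=cv2.findContours(k,cv2.RETR_CCOMP,cv2.CHAIN_APPROX_NONE)
    for i,q in enumerate(cs):
        if cv2.contourArea(q)>amin: e=cv2.fitEllipse(q);print(lab,'hole' if h[0][i][3]>=0 else 'out',cv2.contourArea(q),np.round(e[0],1),np.round(e[1],1),np.round(e[2]),cv2.minAreaRect(q)[2],onz('wrist',e[0],z,S))
g=a.astype(int);m=lambda v,t:cv2.medianBlur((abs(g-v)<t).astype(np.uint8),3)
cont(m(int(a[95:110,270:290].mean()),16),'sleeve',.29-.0004,300,(240,400,65,220))
cont(m(int(np.median(a[124:131,475:481])),14),'posttop',.2,60,(455,500,105,150))
cont(m(int(a[145,437]),25),'pin',.107,12,(427,447,135,155))
v=a[60:220,240:500];cv2.imwrite('pics/held_c.png',cv2.resize(v,None,fx=3,fy=3,interpolation=cv2.INTER_CUBIC))
```

```text
106 134 80 130 133
sleeve out 19433.5 [327.4 140.9] [165.2 172.1] 156.0 90.0 [0.57899184 0.13307754 0.2896    ]
sleeve hole 2639.5 [321.9 144.7] [58.  58.1] 174.0 45.0 [0.57639802 0.13405566 0.2896    ]
posttop out 226.0 [477.1 127.7] [16.1 18.1] 53.0 36.869895935058594 [0.63614522 0.05083335 0.2       ]
pin out 34.5 [436.9 144.1] [6.3 7.4] 17.0 90.0 [0.62142663 0.03489567 0.107     ]
```

View pics/held_c.png

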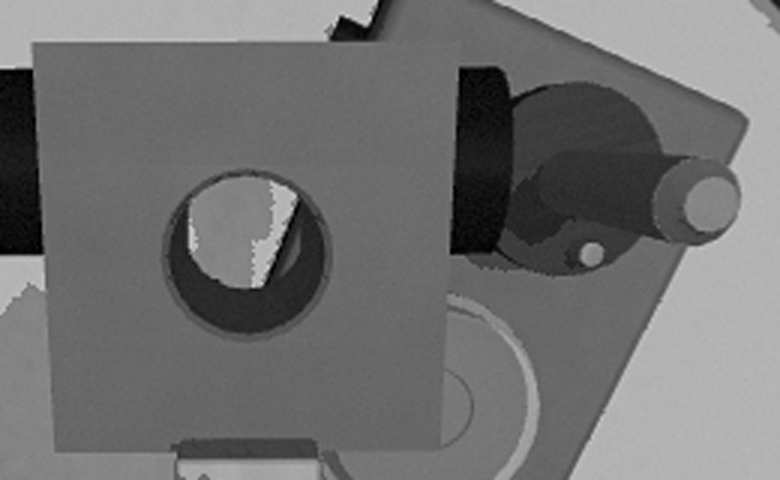

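Run:
```python
from h import *
yt=-2.53
manip.line_to([.5908,.0201,.285],rate=.12);manip.hold(.4)
s,im=snap('wrist','over');np.savez('over',**{k:s[k] for k in('tcp_pos','tcp_rot')});print(s['time'],s['tcp_pos'],s['contact_force'])
cv2.imwrite('pics/over_c.png',cv2.resize(im[90:200,250:400,::-1],None,fx=5,fy=5,interpolation=cv2.INTER_CUBIC))
for P in([.6355,.0519,.2],[.6361,.0508,.2]): q=proj('wrist',P,s);print(q,(q-[250,90])*5)
```

```text
14.5417 [0.59069753 0.02043251 0.28515958] [ 0.38367946 -0.39758918 -3.81421514]
[321.31627482 128.7956486 ] [356.58137408 193.97824301]
[323.19829311 129.01367656] [365.99146557 195.06838279]
```

View pics/over_c.png

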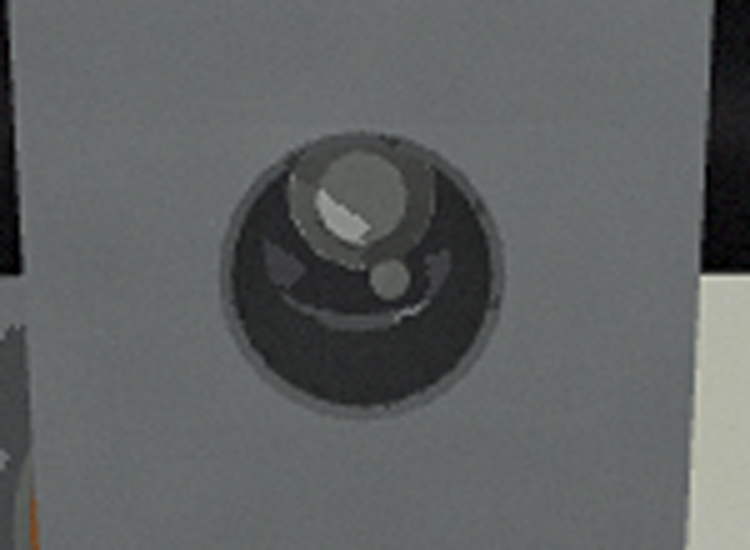

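The post top and bore agree within 0.5 mm. Lowering with a guard to just above the pin.

Run:
```python
from h import *
for z in(.24,.17):
    r=manip.line_to([.5907,.0202,z],rate=.05,guard=6);s=manip.read_state();print(r,s['time'],s['tcp_pos'],s['contact_force'].round(2),s['ft_torque'].round(3))
    if r: break
```

```text
False 15.6417 [0.59098272 0.02011253 0.24046804] [ 0.82 -0.58 -3.85] [-0.055  0.05   0.028]
False 17.1917 [0.59104153 0.02017734 0.17048775] [ 0.16 -0.35 -3.74] [-0.018 -0.006  0.052]
```

```bash
cat >> h.py <<'E'
C=np.array([.6357,.0517])
def pose(y,z): return [*(C+.055*np.array([np.cos(y),np.sin(y)])),z],down(y+np.pi/2)
def turn(y0,y1,z,n,rate=.012):
    for y in np.linspace(y0,y1,n+1)[1:]:
        p,q=pose(y,z)
        if manip.line_to(p,rate=rate,frame=q,guard=8): return y,True
    return y1,False
def rep(*a):
    s=manip.read_state();print(*a,round(s['time'],2),s['tcp_pos'].round(4),s['contact_force'].round(2),s['ft_torque'].round(3))
E
python3 - <<'E'
from h import *
print(turn(-2.53,-2.313,.166,4));rep()
r=manip.line_to(pose(-2.313,.1513)[0],rate=.015,guard=5);rep(r)
E
```

```text
(-2.313, False)
18.96 [0.5985 0.0112 0.166 ] [ 0.29 -0.06 -4.13] [-0.066  0.029  0.04 ]
False 20.09 [0.5986 0.0111 0.1515] [-0.7   0.15 -2.52] [-0.006  0.21   0.078]
```

Run:
```python
from h import *
r=manip.line_to(pose(-2.313,.1495)[0],rate=.005,guard=4);rep(r)
s,im=snap('wrist','seated');cv2.imwrite('pics/side_s.png',manip.get_image('side')[170:320,220:420,::-1].repeat(3,0).repeat(3,1))
```

```text
True 20.34 [0.5981 0.011  0.1511] [-0.8   0.21  4.66] [ 0.048 -0.02  -0.059]
```

View pics/side_s.png

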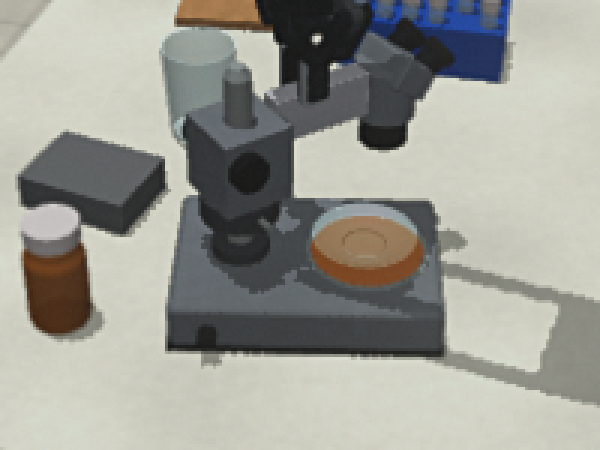

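The side view shows the sleeve sitting on the collar with the post protruding. The z reading of 0.151 also matches seated. Releasing.

Run:
```python
from h import *
p=manip.read_state()['tcp_pos']
manip.ungrasp();manip.hold(.2);rep()
manip.line_to([p[0],p[1],.30],rate=.1);u=np.array([np.cos(-2.313),np.sin(-2.313)])
manip.line_to([*(p[:2]+.04*u),.36],rate=.15);manip.hold(.5);rep()
a=manip.get_image('side')[170:320,220:420,::-1].repeat(2,0).repeat(2,1)
b=manip.get_image('wrist')[60:360,140:540,::-1]
cv2.imwrite('pics/final.png',np.hstack([a,b]))
```

```text
21.31 [0.5963 0.0111 0.149 ] [0.75 0.32 0.76] [-0.018 -0.013 -0.038]
24.1 [ 0.5711 -0.0183  0.3597] [ 0.14  0.06 -0.29] [ 0.    -0.008  0.019]
```

View pics/final.png

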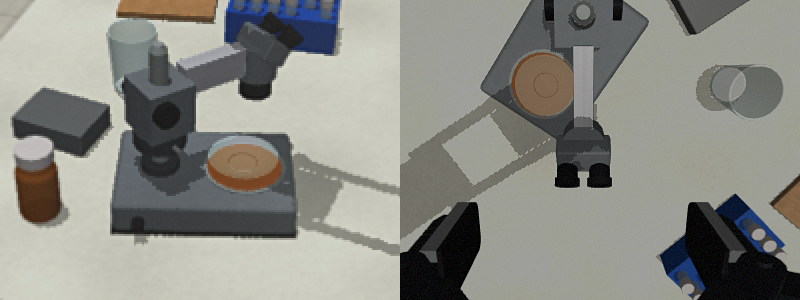

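The final picture shows the head seated level on the collar. The gripper is clear and the dish, jar, beaker, slide box and rack look undisturbed. Handing in.

```bash
python3 -c "
from plant import manip
print(manip.job_done())"
```

```text
the job is handed in; nothing more can be done
None
```

The microscope head is back on its stand and the job is handed in. I lifted it by its bar and lowered the sleeve over the post. Then I turned it about 12° to the pin angle measured in the images, keeping it a few millimetres above the pin. Lowered there, it dropped onto the collar without catching on the pin, and I let go and backed off. It took about 24 s.

- **Seating:** no guard tripped on the way down. Firm contact came only at the seated height, with the underside at about 95 mm. Resting on the pin would have been about 107 mm.
- **Force:** the tool force changed by only about 7 N at that contact, and sideways forces stayed around 1 N.
- **Last pictures:** the head is level on the collar and the gripper is clear. The dish, jar, beaker, slide box and rack look undisturbed. The forceps were not in the last pictures, but the arm went nowhere near them.
- **Disagreement:** wrist-camera views from opposite sides differed by about 2 mm on the post's position. I averaged them and confirmed the alignment by looking through the bore before lowering. No checks failed.

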